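# Fit the wing handle to the water filter's valve and close it

## Robot

A 6-joint arm with a two-finger parallel gripper is mounted at the origin on a cart in front of the work surface, level with it; the furniture and walls round the work are solid. World frame = base frame: x ahead of the robot, y to its left, z up, the work surface at z = 0. Lengths are in m, angles in rad, forces in N, time in s.
With the tool pointing down it reaches from about 0.35 to 0.875 m from the base axis. Payload 15.5 kg.
Tool frame: the origin (TCP) lies at the very end of the fingers, on their centre line; the grasp point (between the pads) lies 19 mm behind it (arm.grip_point_offset is the distance from the TCP to the grasp point, in m); z points along the fingers, y is the line along which they close (so a half turn about z gives the same grasp; the last joint's range is limited). The gripper opens to 85 mm and grips with 20 to 120 N. Pads are 22 mm wide; open, the fingers measure 114 mm over their backs; the gripper's body (76 mm by 85 mm) begins 54 mm behind the grasp point. The pads swing forward as they close: fully open they stand 13 mm farther back than shut.
Start: joints at [-1.24, 0.494, 1.345, -0, 1.302, -0.096], TCP at [0.258, -0.569, 0.231] pointing down, gripper open.
Joint ranges: [-2.91, 2.91], [-0.82, 2.16], [0.22, 2.67], [-1.22, 4.37], [0.12, 2.79], [-3.08, 3.08]. Speed limits (rad/s): [1.89, 1.89, 2.57, 3.01, 3.01, 3.01].

## Interface

Orientations are given as [roll, pitch, yaw] about the fixed x, y, z axes, in that order (R = Rz(yaw) Ry(pitch) Rx(roll)).
In Python, from station import arm, get_image, camera_info, order gives the robot as it stands.
- The arm moves only by the tool move_arm, never from a script. Its argument "motion" is one flat list of numbers, 7 for each row, row after row: the turn, a rotation vector about the tool's x, y, z in rad, then the shift along the tool's x, y, z in mm, then the closure in counts, from 0 (fully open) to 255 (shut). In form: [rx, ry, rz, x, y, z, fingers, rx, ry, rz, x, y, z, fingers, ...]. A call has 1 to 5 rows; each row is the pose to reach, as a shift and turn from the pose commanded when the call began, along the tool's axes at that moment; what a row does not reach only later rows make up. A row lasts 1/8 s, in which the tool goes at most 62.5 mm and 10.7 degrees, less where a joint would pass 70% of its speed; a pose out of reach is approached as far as the arm can. A call with a gripper value outside its range is refused whole. The fingers move at their own pace and stop on an object; "squeeze" is the grip in N (left out, the last holds). Time passes only in rows, so rows that repeat a pose let the fingers close. It gives the time, the measured TCP pose, the force, the opening and the grip force at its end, in the units of the state.
- arm.state(): the state, without advancing time (a new reading comes with each control period).
- get_image(name): name is "scene" or "top" or "wrist"; returns (picture, depth): 384x512x3 uint8, blue, green, red; 384x512 float32, m along the optical axis (not along the pixel's ray), 0 where there is no reading.
- camera_info(name): a dict with "K" (3x3 intrinsics, pixels), "R" (3x3) and "t" (3): a world point X has camera coordinates R X + t. Camera axes: x right, y down, z forward; pixel columns grow to the right and rows downward; lengths in m; the calibration is good to about 2 mm. The wrist camera is an equidistant fisheye: a pixel r from the principal point sees the ray r / f radians off the axis. A picture is of the moment at which its call begins: read the wrist's pose just before it. camera_info takes no time and is no camera call; for the wrist camera it gives the pose at the moment of the call.
- order.close_job(): hands the job in; it is judged then, once.
The state is a dict: "t": time; "q": joint angles; "qd": joint speeds; "joint_efforts": joint torques, N m; "eef_pos": TCP position; "eef_rot": TCP orientation; "contact_force": force on the tool from outside, world axes, zero at the start; "moment": the same for the moment, N m; "gripper_width": opening from 0.0 (shut) to 1.0 (fully open); "grip_force": force on a finger pad.
Only numpy, scipy, OpenCV 4.12 (cv2) and the standard library are available. Lean on these libraries where they do the work, as an engineer would, in place of code of your own. Each camera call takes 0.05 s, during which the arm holds its last target. There are 200 camera calls.

## Task

The water filter is to be serviced: fit the loose wing handle fully home on the square shaft of the filter's sloping shut-off valve, then turn it clockwise (seen from the handle's side) until the valve is shut and its torque limiter has slipped some ten degrees. Leave the handle seated on the shaft, let go of it, and do not shove or knock over the tea things around it.

Things in the scene. Friction and masses are not known exactly. Their poses are not given: they have to be found in the camera images.
- handle_grip (a point): Loose wing handle (0.2 kg), standing upright. Grey wing on top, 100 mm long (along x), 16 mm thick (y), from 36 to 80 mm above the underside (only 46 mm long below 44 mm); hold it across its thickness. Steel hub below, 46 x 46 x 36 mm. This point: on the handle's axis, in the wing, 58 mm above the hub's underside; z points up, away from the hub.
- handle_bore (a point): Mouth of the handle's square blind bore, at the centre of the hub's underside, 58 mm below the handle's grip point; same axes. The bore is 25 mm wide and 30 mm deep, its sides along x and y.
- shaft_base (a point): Foot of the valve's square steel shaft, on its axis, at the flat round shoulder (52 mm wide), about 116 mm above the table. Shaft 22 mm square (sides along x and y), 27 mm long, the last 7 mm tapering to 14 mm. z points out along it, 30 degrees from vertical, roughly to the robot. Turns with the shaft. The handle fits in any quarter turn; home, the hub lies flat on the shoulder, its grip point 58 mm out.
- filter_unit: Fixed unit that carries the valve: grey plate 225 x 90 mm, brass pipe along x, brass bonnet leaning to -x, white filter housing 182 mm high and 78 mm wide at x = +118 mm. Origin on the table below the foot of the bonnet.
- valve_stem (a joint): Turning of the valve stem, rad, growing clockwise seen from the shaft's free end: 0 open, 0.8 shut against a firm stop. Starts at 0 to 0.4, takes about 0.07 N m and stays where left. When shut, the dark pointer on the stem stands at the black mark on the white dial.
- clutch (a joint): Turning of the square shaft against the stem through the torque limiter, rad, clockwise; 0 at the start. It slips smoothly at about 0.2 N m, which happens once the stem is at its stop. It has slipped noticeably when it reads over 0.1. The handle has up to 0.15 rad of play on the shaft before it drives it.
- tea_glass_mid (a point): Tea glass, 62 mm wide, 86 mm high, a bystander; point at its middle.
- tea_tin_mid (a point): Small round tin, 57 mm wide, 72 mm high, a bystander; point at its middle.
- tea_box_mid (a point): Black tea carton, 67 x 131 x 58 mm, a bystander; point at its middle.
- teaspoon_mid (a point): Teaspoon lying on the table, 134 x 27 x 12 mm, a bystander; point at its middle.

How it is judged:
On the way, in this order (a step that is already met when the one before it is completed fails the run):
1. the handle is fully home on the square shaft (z of handle_grip in the frame of shaft_base between 0.052 and 0.0615 m and x of handle_grip in the frame of shaft_base between -0.007 and 0.007 m and y of handle_grip in the frame of shaft_base between -0.007 and 0.007 m and angle between the z axis of handle_grip and the z axis of shaft_base, either way round below 0.1 rad), for 0.2 s.
2. with the handle on it, the valve is shut and its torque limiter has slipped (all of step 1 and value of joint valve_stem above 0.75 rad and value of joint clutch above 0.1 rad), for 0.1 s.
At the end, for the whole second after the job is handed in: The handle is at rest fully home on the shaft (its point 52 to 61.5 mm out along the shaft from its foot, within 7 mm of the axis each way, axes within 0.1 rad), the stem is shut (over 0.73 rad) and the limiter has slipped by over 0.09 rad (all of step 1 and value of joint valve_stem above 0.73 rad and value of joint clutch above 0.09 rad and linear speed of wing_handle below 0.02 m/s); the robot touches nothing.
It fails at once if the tea glass is shoved more than 40 mm or knocked over (distance of tea_glass_mid from where it was at the start of the episode above 0.04 m or angle between tea_glass_mid's own z axis and vertical above 0.6 rad).
It fails at once if the tea tin is shoved more than 40 mm or knocked over (distance of tea_tin_mid from where it was at the start of the episode above 0.04 m or angle between tea_tin_mid's own z axis and vertical above 0.6 rad).
It fails at once if the tea box is shoved more than 40 mm or knocked over (distance of tea_box_mid from where it was at the start of the episode above 0.04 m or angle between tea_box_mid's own z axis and vertical above 0.6 rad).
It fails at once if the teaspoon is shoved more than 40 mm or knocked over (distance of teaspoon_mid from where it was at the start of the episode above 0.04 m or angle between teaspoon_mid's own z axis and vertical above 0.6 rad).
It also fails if it takes over 56 s, if anything falls off the work surface, if the arm or the gripper's body presses on something with over 40 N, if the wrist force passes 120 N, or if a joint passes its speed limit or range.

## Working session

There is one attempt and no reset: what is moved stays moved. The work goes in short steps, Python scripts to look and compute and a tool call to move; the robot and the scene stay as the last step left them, time stands still between calls to the robot, and variables do not carry over. Pictures are saved under pics/ and viewed, at most 10 in all, crops included, and the job is handed in when it is done.

Besides the shell and the picture viewer there is one more tool, called after "Call:" as a command line: name --argument value ..., lists and objects as JSON in quotes. move_arm: Moves the arm, as the interface text tells. Its arguments: {"type":"object","properties":{"motion":{"type":"array","items":{"type":"number"}},"squeeze":{"type":"number"}},"required":["motion"]}

```bash
mkdir -p pics; ls
cat > h.py <<'E'
import numpy as np, cv2
from station import arm,get_image,camera_info,order
from scipy.spatial.transform import Rotation as Ro
def cloud(n):
    im,d=get_image(n);c=camera_info(n);K,R,t=map(np.array,(c['K'],c['R'],c['t']))
    v,u=np.mgrid[:384,:512]
    X=np.stack([(u-K[0,2])/K[0,0]*d,(v-K[1,2])/K[1,1]*d,d],-1)
    return im,d,(X-t)@R   # R^T (X-t)
E
python3 - <<'E'
from h import *
for n in("scene","top"):
    im,d,P=cloud(n); np.savez(f"{n}.npz",im=im,d=d,P=P); cv2.imwrite(f"pics/{n}0.png",im)
    c=camera_info(n); print(n,np.round(c['K'],1).tolist(),np.round(-np.array(c['R']).T@c['t'],3),np.round(np.array(c['R']),3).tolist(),(d>0).mean())
print(arm.state())
E
```

```text
pics
scene [[487.6, 0.0, 255.5], [0.0, 487.6, 194.2], [0.0, 0.0, 1.0]] [ 0.314 -0.65   0.836] [[0.96, -0.28, -0.014], [-0.209, -0.68, -0.703], [0.187, 0.678, -0.711]] 0.9959971110026041
top [[461.6, 0.0, 255.8], [0.0, 461.6, 188.0], [0.0, 0.0, 1.0]] [0.33  0.023 1.02 ] [[-0.002, -1.0, -0.019], [-0.98, 0.006, -0.197], [0.197, 0.018, -0.98]] 0.9960378011067709
{'t': 0.1, 'q': array([-1.24050498e+00,  4.94115339e-01,  1.34604451e+00, -5.41163959e-06,
        1.30248861e+00, -9.55012558e-02]), 'qd': array([-0.00169163, -0.00366535, -0.00061662,  0.00159407,  0.00183354,
       -0.00029643]), 'joint_efforts': array([ 1.26628413e-03, -8.83581233e+01, -3.84562790e+01, -1.15200378e-04,
        5.17913257e-03,  7.36971128e-05]), 'eef_pos': array([ 0.25805231, -0.5689028 ,  0.23077178]), 'eef_rot': array([-3.14054116e+00, -9.54844939e-05,  4.25793994e-01]), 'contact_force': array([-0.35960969,  0.00567352,  0.36874672]), 'moment': array([-0.01014703, -0.00229018, -0.02508173]), 'grip_force': 0.0, 'gripper_width': 1.0039377227449466}
```

View pics/scene0.png

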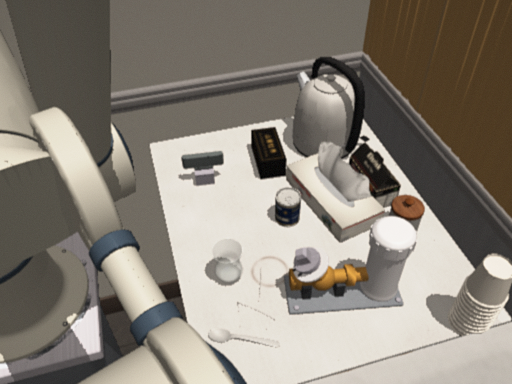

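View pics/top0.png

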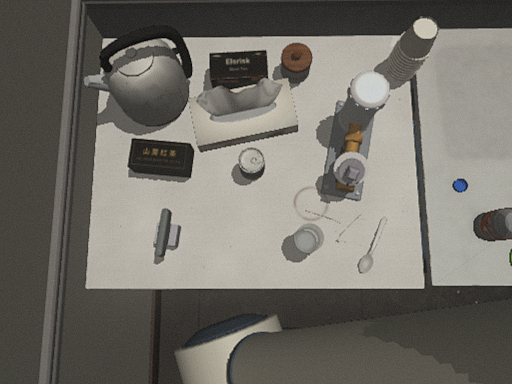

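The scene view shows the handle at about (203,163) and the valve dial and shaft at about (308,263). The top view has the handle wing at (164,231), the shaft at (352,173), the glass at (307,239), the tin at (251,163) and the spoon at (373,246).

Run:
```python
from h import *
def rect(n,Q):
    r=cv2.minAreaRect((Q[:,:2]*1000).astype(np.float32)); print(n,len(Q),np.round(cv2.boxPoints(r)).tolist(),np.round(r[0],1),'z',np.round(np.percentile(Q[:,2],[2,50,98])*1000))
T=np.load('top.npz');S=np.load('scene.npz')
for n,D,(u0,v0,u1,v1) in(("top",T,(145,200,190,260)),("scene",S,(175,145,230,190))):
    P=D['P'][v0:v1,u0:u1].reshape(-1,3)
    rect(n+" wingtop",P[(P[:,2]>.07)&(P[:,2]<.09)]); rect(n+" all",P[P[:,2]>.015])
for n,D,(u0,v0,u1,v1) in(("top",T,(325,140,380,205)),("scene",S,(275,230,350,310))):
    P=D['P'][v0:v1,u0:u1].reshape(-1,3)
    k=P[:,2]>.09; rect(n+" valve>90",P[k]); print(np.round(P[k].mean(0),3), P[k].max(0))
a=cv2.resize(T['im'][130:210,310:400],None,fx=5,fy=5,interpolation=2);b=cv2.resize(S['im'][225:315,275:355],None,fx=4.44,fy=4.44,interpolation=2)
h=400;cv2.imwrite('pics/crop.png',np.hstack([cv2.resize(a,(400,h)),cv2.resize(b,(390,h))]))
```

```text
top wingtop 391 [[379.0, 234.0], [476.0, 220.0], [479.0, 237.0], [382.0, 251.0]] [429.  235.6] z [71. 78. 82.]
top all 779 [[259.0, 75.0], [330.0, 23.0], [483.0, 234.0], [411.0, 286.0]] [370.8 154.4] z [22. 71. 82.]
scene wingtop 305 [[377.0, 228.0], [475.0, 217.0], [478.0, 239.0], [379.0, 250.0]] [427.4 233.5] z [71. 79. 83.]
scene all 873 [[314.0, -650.0], [414.0, -658.0], [478.0, 240.0], [379.0, 247.0]] [ 396.3 -205.1] z [19. 60. 83.]
top valve>90 885 [[330.0, 23.0], [554.0, -200.0], [602.0, -151.0], [379.0, 72.0]] [466.4 -64.2] z [ 92. 114. 142.]
[ 0.55  -0.148  0.13 ] [0.58634102 0.02313565 1.02029829]
scene valve>90 1000 [[314.0, -650.0], [373.0, -675.0], [596.0, -135.0], [537.0, -110.0]] [ 455.2 -392.5] z [ 92. 116. 836.]
[ 0.545 -0.175  0.133] [ 0.58666027 -0.12472687  0.83574555]
```

View pics/crop.png

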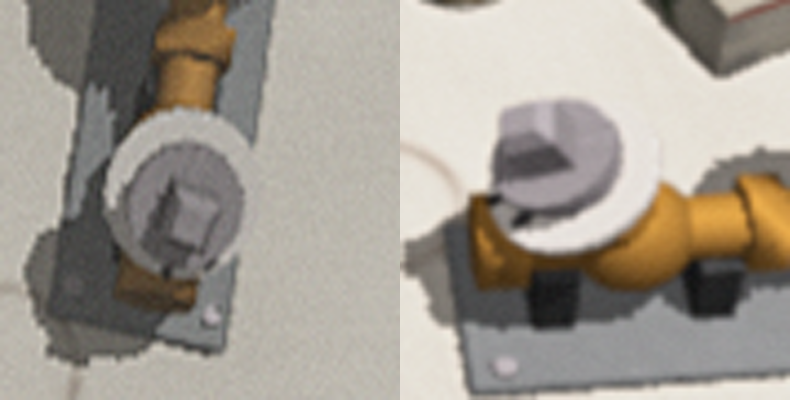

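Run:
```python
from h import *
T=np.load('top.npz');S=np.load('scene.npz')
def box(D,a):
    u0,v0,u1,v1=a;return D['P'][v0:v1,u0:u1].reshape(-1,3),D['im'][v0:v1,u0:u1].reshape(-1,3).astype(int)
for n,D,a,pa in(("top",T,(325,140,380,205),(320,95,380,205)),("scene",S,(275,230,350,310),(275,230,410,320))):
    # plate: low points not white
    P,C=box(D,pa); k=(P[:,2]>.004)&(P[:,2]<.03)&(P[:,0]>.4)&(P[:,1]<-.05)
    r=cv2.minAreaRect((P[k,:2]*1000).astype(np.float32)); print(n,'plate',k.sum(),np.round(r[0]),np.round(r[1]),r[2],np.median(P[k,2]))
    P,C=box(D,a); sat=C.max(1)-C.min(1)
    k=(P[:,2]>.085)&(P[:,2]<.16)&(sat<40)&(np.hypot(P[:,0]-.55,P[:,1]+.16)<.08); Q=P[k];L=C[k].mean(1)
    # RANSAC planes with normal ~30 deg
    rng=np.random.default_rng(0)
    R=Q.copy();
    for it in range(3):
        best=None
        for _ in range(1500):
            p=R[rng.choice(len(R),3,False)];nn=np.cross(p[1]-p[0],p[2]-p[0]);l=np.linalg.norm(nn)
            if l<2e-4: continue
            nn/=l; nn*=np.sign(nn[2])
            if not .8<nn[2]<.93: continue
            m=abs((R-p[0])@nn)<.0015
            if best is None or m.sum()>best.sum(): best=m
        if best is None: break
        c=R[best].mean(0);nn=np.linalg.svd(R[best]-c)[2][2];nn*=np.sign(nn[2])
        print(n,'plane',best.sum(),np.round(c,4),'n',np.round(nn,3),'tilt',np.degrees(np.arccos(nn[2])).round(1),'az',np.degrees(np.arctan2(nn[1],nn[0])).round(1))
        R=R[~best]
```

```text
top plate 1499 [ 619. -164.] [110. 237.] 83.49412536621094 0.007101302746839696
top plane 249 [ 0.5648 -0.1515  0.1047] n [-0.48   0.123  0.869] tilt 29.7 az 165.7
top plane 223 [ 0.5474 -0.1512  0.1155] n [-0.488  0.137  0.862] tilt 30.5 az 164.3
top plane 80 [ 0.5555 -0.1558  0.1001] n [-0.481  0.036  0.876] tilt 28.9 az 175.8
scene plate 2538 [ 635. -131.] [204. 274.] 74.97649383544922 0.009113546941639492
scene plane 291 [ 0.559  -0.1694  0.1058] n [-0.496  0.097  0.863] tilt 30.4 az 169.0
scene plane 219 [ 0.5452 -0.1602  0.1179] n [-0.464  0.083  0.882] tilt 28.1 az 169.9
scene plane 85 [ 0.5451 -0.1621  0.128 ] n [ 0.133 -0.565  0.815] tilt 35.4 az -76.8
```

```bash
cat > shaft.py <<'E'
from h import *
T=np.load('top.npz');S=np.load('scene.npz')
caps=[]
for n,D,(u0,v0,u1,v1) in(("top",T,(335,60,400,125)),("scene",S,(360,205,430,260))):
    P=D['P'][v0:v1,u0:u1].reshape(-1,3);C=D['im'][v0:v1,u0:u1].reshape(-1,3)
    k=(P[:,2]>.155)&(P[:,2]<.2)&(P[:,0]>.6)&(P[:,1]<-.1)
    c,r=cv2.minEnclosingCircle((P[k&(P[:,2]>.17),:2]*1000).astype(np.float32)); print(n,'cap',np.round(c,1),r,np.percentile(P[k,2],98)); caps.append(c)
for az in (165,167,169,171,173):
  a=np.radians(az); z=np.array([.5*np.cos(a),.5*np.sin(a),np.sqrt(.75)]); x=np.cross([0,0,1.],z);x/=np.linalg.norm(x);y=np.cross(z,x)  # x horizontal
  for n,D,(u0,v0,u1,v1) in(("top",T,(325,140,380,205)),("scene",S,(275,230,350,310))):
    P=D['P'][v0:v1,u0:u1].reshape(-1,3); k=np.linalg.norm(P-[.545,-.16,.116],axis=1)<.045; k&=P[:,2]>.09
    C=D['im'][v0:v1,u0:u1].reshape(-1,3).astype(int); k&=(C.max(1)-C.min(1)<40)
    Q=P[k]; h=Q@z; hist,e=np.histogram(h,bins=np.arange(h.min(),h.max(),.001)); 
    cand=(Q@z); 
    if az==169: print(n,'h hist',[(round(b*1000),int(c)) for b,c in zip(e,hist)])
    pc=np.stack([Q@x,Q@y],1)*1000
    sh=Q@z; top=sh>np.percentile(sh,98)-.0025
    r=cv2.minAreaRect(pc[top].astype(np.float32)); print(az,n,'tipface',top.sum(),np.round(r[0],1),np.round(r[1],1),round(r[2],1),'hz',round(np.median(sh[top])*1000,1),'world',np.round((x*r[0][0]+y*r[0][1])/1000+z*np.median(sh[top]),4))
E
python3 shaft.py
```

```text
top cap [ 695.2 -182.2] 40.61603546142578 0.18311794355552566
scene cap [ 693.5 -183.2] 41.1415901184082 0.18471159293256878
165 top tipface 58 [  4.5 547.3] [16.6 17.9] 88.2 hz -156.9 world [ 0.5325 -0.1473  0.1378]
165 scene tipface 65 [  7.9 548.9] [16.6 18.2] 81.0 hz -155.2 world [ 0.5321 -0.1508  0.1401]
167 top tipface 57 [ 23.7 546.9] [16.6 17.9] 86.5 hz -156.7 world [ 0.5325 -0.1473  0.1378]
167 scene tipface 65 [ 27.2 548.4] [16.6 18.3] 79.3 hz -154.9 world [ 0.5321 -0.1508  0.14  ]
top h hist [(-206, 1), (-205, 6), (-204, 13), (-203, 42), (-202, 67), (-201, 79), (-200, 49), (-199, 37), (-198, 6), (-197, 5), (-196, 0), (-195, 0), (-194, 0), (-193, 1), (-192, 0), (-191, 0), (-190, 3), (-189, 2), (-188, 8), (-187, 12), (-186, 23), (-185, 50), (-184, 69), (-183, 92), (-182, 71), (-181, 23), (-180, 11), (-179, 4), (-178, 4), (-177, 3), (-176, 3), (-175, 3), (-174, 0), (-173, 1), (-172, 2), (-171, 2), (-170, 2), (-169, 2), (-168, 2), (-167, 2), (-166, 5), (-165, 1), (-164, 3), (-163, 9), (-162, 9), (-161, 16), (-160, 11), (-159, 13), (-158, 10), (-157, 22), (-156, 15), (-155, 10)
[... 505 characters left out ...]
2, 7), (-171, 3), (-170, 6), (-169, 7), (-168, 4), (-167, 8), (-166, 4), (-165, 10), (-164, 7), (-163, 4), (-162, 6), (-161, 8), (-160, 12), (-159, 10), (-158, 11), (-157, 11), (-156, 13), (-155, 24), (-154, 18), (-153, 6), (-152, 3)]
169 scene tipface 65 [ 46.5 547.3] [16.6 18.3] 77.6 hz -154.2 world [ 0.5321 -0.1508  0.1401]
171 top tipface 58 [ 62.2 544.3] [16.6 17.9] 83.1 hz -155.1 world [ 0.5325 -0.1473  0.1378]
171 scene tipface 66 [ 65.7 545.6] [16.6 18.3] 75.9 hz -153.2 world [ 0.532  -0.1508  0.1401]
173 top tipface 56 [ 81.4 542.1] [16.6 17.9] 81.4 hz -153.8 world [ 0.5324 -0.1473  0.1379]
173 scene tipface 66 [ 84.9 543.3] [16.6 18.3] 74.2 hz -151.9 world [ 0.532  -0.1508  0.1401]
```

```bash
cat >> h.py <<'E'
az=np.radians(168.); N=np.array([.5*np.cos(az),.5*np.sin(az),.75**.5]); XH=np.cross([0,0,1.],N);XH/=np.linalg.norm(XH)
BASE=np.array([.5452,-.1518,.1156])
def Rshaft(psi):  # tool x = XH turned psi deg about N, tool z=-N
    x=Ro.from_rotvec(np.radians(psi)*N).apply(XH); return Ro.from_matrix(np.stack([x,np.cross(-N,x),-N],1))
def go(p,R):
    s=arm.state(); R0=Ro.from_euler('xyz',s['eef_rot'])
    rv=(R0.inv()*R).as_rotvec(); d=R0.inv().apply(np.array(p)-s['eef_pos'])*1000
    print('t',s['t'],'q',np.round(s['q'],2),'rot',np.round(rv,3),'mm',np.round(d,1),'F',np.round(s['contact_force'],1),np.round(s['moment'],2),'grip',s['grip_force'],s['gripper_width'])
E
python3 - <<'E'
from h import *
go(BASE+.2*N,Rshaft(-98))
E
```

```text
t 0.1 q [-1.24  0.49  1.35 -0.    1.3  -0.1 ] rot [-0.646 -0.165 -2.3  ] mm [ 353.3 -320.7  -57.7] F [-0.4  0.   0.4] [-0.01 -0.   -0.03] grip 0.0 1.0039377227449466
```

Call:
move_arm --motion '[-0.646,-0.165,-2.3,353,-321,-58,0,-0.646,-0.165,-2.3,353,-321,-58,0,-0.646,-0.165,-2.3,353,-321,-58,0,-0.646,-0.165,-2.3,353,-321,-58,0,-0.646,-0.165,-2.3,353,-321,-58,0]'

```text
t: 0.72
eef_pos: [0.3813, -0.2824, 0.2692]
eef_rot: [2.946, 0.163, 1.321]
contact_force: [1.2, -0.3, 1.3]
gripper_width: 1.001
grip_force: 0.0
```

Run:
```python
from h import *
go(BASE+.2*N,Rshaft(-98))
```

```text
t 0.725 q [-0.73  0.13  1.83 -0.07  0.94 -0.46] rot [-0.391 -0.098 -1.394] mm [157.7  35.  -39.8] F [ 1.2 -0.3  1.3] [0.12 0.05 0.05] grip 0.0 1.0013884885835564
```

Call:
move_arm --motion '[-0.39,-0.1,-1.39,158,35,-40,0,-0.39,-0.1,-1.39,158,35,-40,0,-0.39,-0.1,-1.39,158,35,-40,0,-0.39,-0.1,-1.39,158,35,-40,0,-0.39,-0.1,-1.39,158,35,-40,0]'

```text
t: 1.35
eef_pos: [0.4481, -0.1319, 0.2888]
eef_rot: [2.955, 0.416, 2.231]
contact_force: [0.4, 0.2, 1.2]
gripper_width: 1.0
grip_force: 0.0
```

Run:
```python
from h import *
go(BASE+.2*N,Rshaft(-98))
```

```text
t 1.35 q [-0.39  0.02  1.96 -0.06  0.7  -1.05] rot [-0.139 -0.034 -0.491] mm [ 1.1  0.1 -0.4] F [0.4 0.2 1.2] [0.1  0.15 0.04] grip 0.0 0.9998675092457285
```

Call:
move_arm --motion '[-0.14,-0.034,-0.49,0,0,0,0,-0.14,-0.034,-0.49,0,0,0,0,-0.14,-0.034,-0.49,0,0,0,0,-0.14,-0.034,-0.49,0,0,0,0]'

```text
t: 1.85
eef_pos: [0.4476, -0.1332, 0.2887]
eef_rot: [3.059, 0.517, 2.764]
contact_force: [-0.3, -0.6, -0.2]
gripper_width: 1.003
grip_force: 0.0
```

Run:
```python
from h import *
go(BASE+.2*N,Rshaft(-98))
s=arm.state();c=camera_info("wrist"); im,d=get_image("wrist")
print({k:np.round(v,3).tolist() if not isinstance(v,str) else v for k,v in c.items()})
np.savez('w0.npz',im=im,d=d,K=c['K'],R=c['R'],t=c['t']); cv2.imwrite('pics/w0.png',im)
```

```text
t 1.85 q [-0.53  0.    2.02  0.27  0.63 -1.93] rot [-0.001 -0.    -0.006] mm [ 0.8  2.  -0.4] F [-0.3 -0.6 -0.2] [0.04 0.21 0.08] grip 0.0 1.0034648373075665
{'K': [[297.319, 0.0, 260.597], [0.0, 297.319, 196.626], [0.0, 0.0, 1.0]], 'R': [[0.329, 0.941, 0.073], [0.642, -0.28, 0.714], [0.693, -0.188, -0.696]], 't': [-0.043, -0.504, 0.023]}
```

View pics/w0.png

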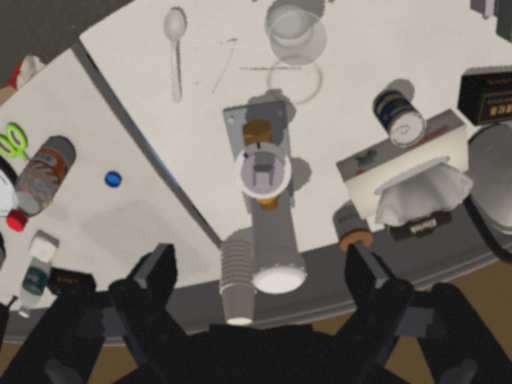

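The wrist view shows the valve end-on: dial at (264,170), shaft tip at (263,177), plate edges running downward. I'll rectify this view into the shaft plane.

```bash
cat >> h.py <<'E'
def wproj(X,w):
    c=X@np.array(w['R']).T+np.array(w['t']);K=np.array(w['K']);r=np.hypot(c[...,0],c[...,1]);th=np.arctan2(r,c[...,2]);s=th/np.maximum(r,1e-9)
    return np.stack([K[0,2]+K[0,0]*s*c[...,0],K[1,2]+K[1,1]*s*c[...,1]],-1).astype(np.float32)
def ortho(w,h,half=35,px=5):
    g=(np.arange(-half*px,half*px)+.5)/px/1000; A,B=np.meshgrid(g,-g)
    X=BASE+h*N+A[...,None]*XH+B[...,None]*np.cross(N,XH)
    m=wproj(X,w); return cv2.remap(w['im'],m[...,0],m[...,1],cv2.INTER_CUBIC)
E
python3 - <<'E'
from h import *
w=np.load('w0.npz'); a=ortho(w,.027);b=ortho(w,0)
for o in(a,b):
    cv2.line(o,(175,0),(175,350),(0,255,0),1);cv2.line(o,(0,175),(350,175),(0,255,0),1)
cv2.circle(b,(175,175),130,(0,0,255),1)
cv2.imwrite('pics/o0.png',np.hstack([a,b]))
E
```

```text
(no output)
```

View pics/o0.png

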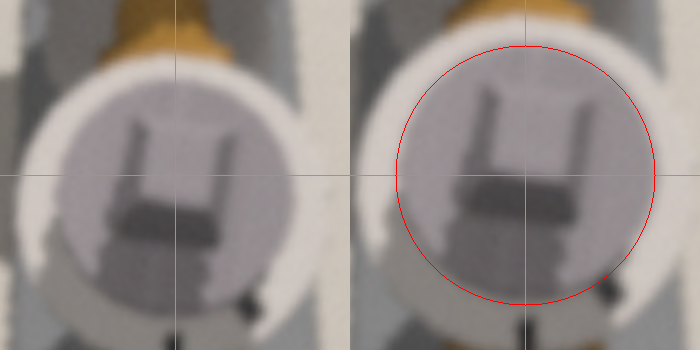

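Run:
```python
from h import *
go([.4285,.2345,.2],Ro.from_euler('xyz',[np.pi,0,np.radians(172.7)]))
```

```text
t 1.9 q [-0.53  0.    2.02  0.27  0.63 -1.93] rot [ 0.016  0.524 -0.222] mm [176.7 333.6  29.1] F [-0.1  0.9 -0.2] [0.07 0.24 0.01] grip 0.0 1.0027418968766943
```

Call:
move_arm --motion '[0.016,0.524,-0.222,177,334,29,0,0.016,0.524,-0.222,177,334,29,0,0.016,0.524,-0.222,177,334,29,0,0.016,0.524,-0.222,177,334,29,0,0.016,0.524,-0.222,177,334,29,0]'

```text
t: 2.52
eef_pos: [0.4345, 0.1613, 0.218]
eef_rot: [3.141, -0.0, 3.01]
contact_force: [1.6, -0.5, 0.0]
gripper_width: 0.998
grip_force: 0.0
```

Run:
```python
from h import *
go([.4285,.2345,.2],Ro.from_euler('xyz',[np.pi,0,np.radians(172.7)]))
```

```text
t 2.525 q [ 0.23  0.28  1.75  0.    1.11 -1.21] rot [ 0.    -0.    -0.004] mm [15.5 71.8 18. ] F [ 1.6 -0.5  0. ] [ 0.02 -0.04 -0.01] grip 0.0 0.9978086453396892
```

Call:
move_arm --motion '[0,0,0,15,70,18,0,0,0,0,15,70,18,0,0,0,0,15,70,18,0,0,0,0,15,70,18,0]'

```text
t: 3.02
eef_pos: [0.4286, 0.2294, 0.2011]
eef_rot: [3.141, 0.0, 3.01]
contact_force: [-0.4, -0.2, 0.4]
gripper_width: 0.999
grip_force: 0.0
```

Run:
```python
from h import *
go([.4285,.2345,.043],Ro.from_euler('xyz',[np.pi,0,np.radians(172.7)]))
c=camera_info("wrist"); im,d=get_image("wrist"); w=dict(im=im,K=c['K'],R=c['R'],t=c['t'])
# ortho at wing top z=.08
px=4;g=(np.arange(-80*px,80*px)+.5)/px/1000;A,B=np.meshgrid(g,-g)
X=np.stack([.4285+A,.2345+B,0*A+.08],-1);m=wproj(X,w);o=cv2.remap(im,m[...,0],m[...,1],2)
o=o[80:560];cv2.imwrite('pics/hand.png',o)
```

```text
t 3.025 q [ 0.37  0.34  1.72  0.    1.09 -1.07] rot [ 0.001  0.    -0.005] mm [  0.8   4.9 158.1] F [-0.4 -0.2  0.4] [-0.01 -0.01  0.06] grip 0.0 0.9986103829823155
```

View pics/hand.png

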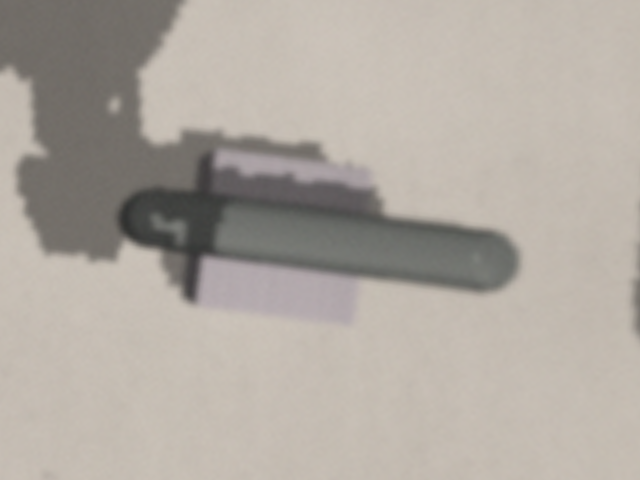

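Call:
move_arm --motion '[0,0,-0.005,1,5,100,0,0,0,-0.005,1,5,157,0,0,0,-0.005,1,5,157,0,0,0,-0.005,1,5,157,0]'

```text
t: 3.58
eef_pos: [0.4273, 0.2344, 0.0426]
eef_rot: [-3.141, -0.003, 3.014]
contact_force: [0.0, -0.3, -0.2]
gripper_width: 0.999
grip_force: 0.0
```

Run:
```python
from h import *
go([.4285,.2345,.043],Ro.from_euler('xyz',[np.pi,0,np.radians(172.9)]))
```

```text
t 3.575 q [ 0.38  0.59  1.87  0.    0.68 -1.07] rot [-0.001 -0.003 -0.003] mm [-1.2  0.3 -0.4] F [ 0.  -0.3 -0.2] [ 0.01 -0.04 -0.03] grip 0.0 0.999440870270193
```

Close.

Call:
move_arm --motion '[0,0,0,-1,0,0,255,0,0,0,-1,0,0,255,0,0,0,-1,0,0,255,0,0,0,-1,0,0,255,0,0,0,-1,0,0,255]' --squeeze 60

```text
t: 4.2
eef_pos: [0.4292, 0.2358, 0.0443]
eef_rot: [3.14, 0.001, 3.016]
contact_force: [-0.2, -1.7, 10.0]
gripper_width: 0.178
grip_force: 62.0
```

Call:
move_arm --motion '[0,0,0,0,0,0,255,0,0,0,0,0,-30,255,0,0,0,0,0,-90,255,0,0,0,0,0,-150,255,0,0,0,0,0,-200,255]'

```text
t: 4.82
eef_pos: [0.4287, 0.2355, 0.2463]
eef_rot: [3.14, 0.001, 3.016]
contact_force: [1.6, 0.8, -2.4]
gripper_width: 0.177
grip_force: 60.1
```

Run:
```python
from h import *
go(BASE+(.039+.04)*N,Rshaft(-99))
```

```text
t 4.825 q [ 0.38  0.29  1.65  0.    1.2  -1.07] rot [-0.017 -0.524  0.235] mm [-124.6 -366.4   61.8] F [ 1.6  0.8 -2.4] [ 0.03 -0.04  0.04] grip 60.11808514595032 0.17723976118895263
```

Run:
```python
from h import *
go(BASE+.12*N,Rshaft(-99))
```

```text
t 4.825 q [ 0.38  0.29  1.65  0.    1.2  -1.07] rot [-0.017 -0.524  0.235] mm [-104.2 -364.6   26.3] F [ 1.6  0.8 -2.4] [ 0.03 -0.04  0.04] grip 60.11808514595032 0.17723976118895263
```

Call:
move_arm --motion '[-0.017,-0.524,0.235,-104,-365,26,255,-0.017,-0.524,0.235,-104,-365,26,255,-0.017,-0.524,0.235,-104,-365,26,255,-0.017,-0.524,0.235,-104,-365,26,255,-0.017,-0.524,0.235,-104,-365,26,255]'

```text
t: 5.45
eef_pos: [0.4705, -0.0364, 0.2234]
eef_rot: [3.053, 0.51, 2.754]
contact_force: [0.5, 1.2, -2.0]
gripper_width: 0.181
grip_force: 60.2
```

Run:
```python
from h import *
go(BASE+.12*N,Rshaft(-99))
```

```text
t 5.45 q [-0.2   0.13  2.12 -0.01  0.37 -1.4 ] rot [-0.    -0.007  0.001] mm [-45.  -91.5  21.5] F [ 0.5  1.2 -2. ] [0.11 0.39 0.05] grip 60.232897996902466 0.18121926267087568
```

Call:
move_arm --motion '[0,-0.007,0,-45,-91,21,255,0,-0.007,0,-45,-91,21,255,0,-0.007,0,-45,-91,21,255,0,-0.007,0,-45,-91,21,255]'

```text
t: 5.95
eef_pos: [0.4869, -0.1381, 0.22]
eef_rot: [3.052, 0.516, 2.751]
contact_force: [-0.6, -0.1, -2.5]
gripper_width: 0.18
grip_force: 60.3
```

Run:
```python
from h import *
go(BASE+.083*N,Rshaft(-99))
S={}
for n in("scene","top"):
    im,d,P=cloud(n); S[n]=im; np.savez(n+'1.npz',im=im,P=P)
a=S['top'][110:220,290:410];b=S['scene'][200:320,250:370]
cv2.imwrite('pics/hov.png',np.hstack([cv2.resize(a,(400,367),interpolation=2),cv2.resize(b,(367,367),interpolation=2)]))
```

```text
t 5.95 q [-0.49  0.18  2.07  0.35  0.41 -1.98] rot [-0.    -0.001 -0.   ] mm [ 0.1 -1.3 37.3] F [-0.6 -0.1 -2.5] [ 0.11  0.4  -0.01] grip 60.27633190155029 0.17958302176903335
```

View pics/hov.png

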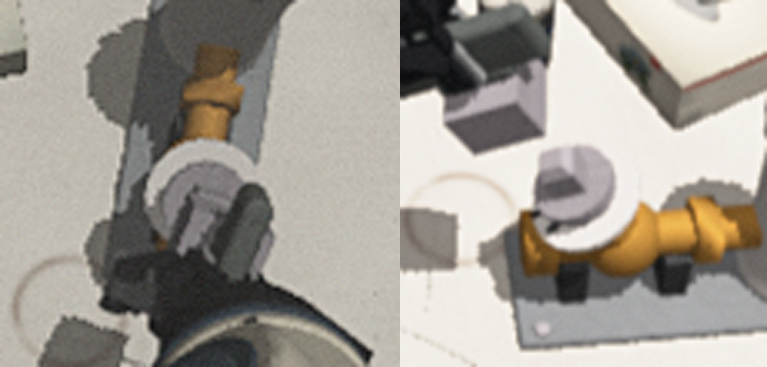

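Call:
move_arm --motion '[0,0,0,0,-1.3,15,255,0,0,0,0,-1.3,30,255,0,0,0,0,-1.3,42,255,0,0,0,0,-1.3,48,255,0,0,0,0,-1.3,54,255]'

```text
t: 6.68
eef_pos: [0.5134, -0.144, 0.1729]
eef_rot: [3.052, 0.516, 2.753]
contact_force: [-0.5, 0.3, -1.9]
gripper_width: 0.177
grip_force: 60.4
```

Run:
```python
from h import *
go(BASE+.044*N,Rshaft(-99))
```

```text
t 6.675 q [-0.47  0.31  2.07  0.49  0.28 -2.11] rot [ 0.001 -0.     0.002] mm [ 0.1 -1.1 22. ] F [-0.5  0.3 -1.9] [0.12 0.42 0.03] grip 60.43147087097168 0.1771763136358548
```

Call:
move_arm --motion '[0,0,0,0,-1,3,255,0,0,0,0,-1,6,255,0,0,0,0,-1,9,255,0,0,0,0,-1,12,255,0,0,0,0,-1,15,255]'

```text
t: 7.3
eef_pos: [0.5203, -0.1467, 0.1601]
eef_rot: [3.052, 0.517, 2.753]
contact_force: [0.2, 0.5, -1.3]
gripper_width: 0.174
grip_force: 60.4
```

Run:
```python
from h import *
go(BASE+.044*N,Rshaft(-99))
```

```text
t 7.3 q [-0.46  0.35  2.07  0.55  0.24 -2.18] rot [ 0.001 -0.     0.001] mm [0.3 0.1 7.2] F [ 0.2  0.5 -1.3] [ 0.09  0.4  -0.05] grip 60.43212175369263 0.17415625159496032
```

Call:
move_arm --motion '[0,0,0,0,0,2,255,0,0,0,0,0,4,255,0,0,0,0,0,6,255,0,0,0,0,0,7,255,0,0,0,0,0,8,255]'

```text
t: 7.92
eef_pos: [0.5241, -0.1474, 0.1535]
eef_rot: [3.052, 0.517, 2.753]
contact_force: [-16.8, 2.9, 24.2]
gripper_width: 0.183
grip_force: 64.5
```

Run:
```python
from h import *
go(BASE+.044*N,Rshaft(-99)); print(N@arm.state()['contact_force'])
```

```text
t 7.925 q [-0.46  0.37  2.07  0.59  0.23 -2.21] rot [0.001 0.    0.002] mm [ 0.2  0.1 -0.4] F [-16.8   2.9  24.2] [0.1  0.62 0.01] grip 64.53922033309937 0.18292950463598218
29.438935944162395
```

Call:
move_arm --motion '[0,0,0,0,0,-0.4,255,0,0,0.1,0,0,-0.4,255,0,0,0.2,0,0,-0.4,255,0,0,0.3,0,0,-0.4,255,0,0,0.4,0,0,-0.4,255]'

```text
t: 8.55
eef_pos: [0.5238, -0.1471, 0.1537]
eef_rot: [2.844, 0.437, 2.307]
contact_force: [-2.3, 2.8, 4.3]
gripper_width: 0.174
grip_force: 61.3
```

```bash
cat > chk.py <<'E'
from h import *
s=arm.state();go(BASE+.044*N,Rshaft(-99)); print('Fax',N@s['contact_force'],'Max',N@s['moment'])
E
python3 chk.py
```

```text
t 8.55 q [-0.46  0.37  2.07  0.58  0.23 -1.8 ] rot [ 0.001 -0.    -0.402] mm [ 0.  -0.2 -0. ] F [-2.3  2.8  4.3] [0.54 0.22 0.37] grip 61.312376260757446 0.17435610620538958
Fax 5.143665180886431 Max 0.08390841125063164
```

Call:
move_arm --motion '[0,0,0.08,0,0,0,255,0,0,0.16,0,0,0,255,0,0,0.24,0,0,0,255,0,0,0.3,0,0,0,255,0,0,0.36,0,0,0,255]'

```text
t: 9.18
eef_pos: [0.5239, -0.1472, 0.1538]
eef_rot: [2.711, 0.308, 1.947]
contact_force: [-1.7, 2.9, 3.7]
gripper_width: 0.176
grip_force: 61.2
```

```bash
python3 chk.py
```

```text
t 9.175 q [-0.46  0.37  2.07  0.58  0.23 -1.45] rot [ 0.001 -0.    -0.76 ] mm [ 0.1 -0.3 -0. ] F [-1.7  2.9  3.7] [0.56 0.03 0.36] grip 61.17848038673401 0.1755285889047881
Fax 4.363641318364254 Max 0.039474046824186426
```

Call:
move_arm --motion '[0,0,0.04,0,0,0,255,0,0,0.08,0,0,0,255,0,0,0.08,0,0,0,255]'

```text
t: 9.55
eef_pos: [0.5242, -0.1474, 0.1539]
eef_rot: [2.69, 0.276, 1.873]
contact_force: [-0.9, 2.9, 5.6]
gripper_width: 0.18
grip_force: 61.4
```

```bash
python3 chk.py
```

```text
t 9.55 q [-0.46  0.37  2.07  0.58  0.23 -1.37] rot [ 0.001  0.    -0.838] mm [ 0.3 -0.4 -0.1] F [-0.9  2.9  5.6] [ 0.55 -0.23  0.4 ] grip 61.38956308364868 0.1804004970672621
Fax 5.550851250869232 Max 0.056102177837200395
```

Call:
move_arm --motion '[0,0,0.04,0,0,0,255,0,0,0.08,0,0,0,255,0,0,0.08,0,0,0,255]'

```text
t: 9.93
eef_pos: [0.5242, -0.1474, 0.1539]
eef_rot: [2.671, 0.24, 1.8]
contact_force: [-1.4, 3.0, 6.1]
gripper_width: 0.175
grip_force: 61.5
```

```bash
python3 chk.py
python3 - <<'E'
from h import *
c=camera_info("wrist"); im,d=get_image("wrist"); o=ortho(dict(im=im,K=c['K'],R=c['R'],t=c['t']),0); S,_=get_image("scene")
cv2.imwrite('pics/turn.png',np.hstack([o,cv2.resize(S[210:310,260:360],(350,350),interpolation=2)]))
E
```

```text
t 9.925 q [-0.46  0.37  2.07  0.58  0.23 -1.29] rot [ 0.001  0.    -0.918] mm [ 0.3 -0.4 -0.1] F [-1.4  3.   6.1] [ 0.57 -0.15  0.38] grip 61.49117946624756 0.17458625320976615
Fax 6.28909936212381 Max 0.03647358350143198
```

View pics/turn.png

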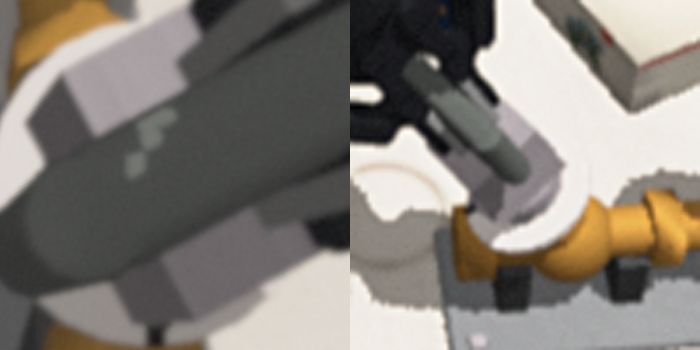

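```bash
python3 -c "
from h import *
for i in range(3): print(arm.state()['joint_efforts'][3:]); get_image('scene')"
```

```text
[ 0.35573948 -3.10883917  0.08539906]
[ 0.35969334 -3.11026074  0.05221571]
[ 0.35962005 -3.11153568  0.04296111]
```

Call:
move_arm --motion '[0,0,0.04,0,0,0,255,0,0,0.08,0,0,0,255,0,0,0.12,0,0,0,255,0,0,0.14,0,0,0,255]'

```text
t: 10.68
eef_pos: [0.5242, -0.1474, 0.1539]
eef_rot: [2.645, 0.175, 1.673]
contact_force: [-2.2, 2.8, 5.2]
gripper_width: 0.179
grip_force: 61.5
```

```bash
python3 chk.py; python3 -c "
from h import *
for i in range(3): print(arm.state()['joint_efforts'][3:]); get_image('scene')"
```

```text
t 10.675 q [-0.46  0.37  2.07  0.58  0.23 -1.15] rot [ 1.000e-03  0.000e+00 -1.058e+00] mm [ 0.3 -0.5 -0.1] F [-2.2  2.8  5.2] [ 0.37 -0.23  0.48] grip 61.49696946144104 0.17862011975963443
Fax 5.86283101767565 Max 0.2128361232497638
[ 0.51619632 -3.05113502 -0.02524017]
[ 0.4911161  -3.04933839 -0.14144487]
[ 0.41881663 -3.04402672  0.57241112]
```

Call:
move_arm --motion '[0,0,0.05,0,0,0,255,0,0,0.1,0,0,0,255,0,0,0.15,0,0,0,255,0,0,0.2,0,0,0,255,0,0,0.2,0,0,0,255]'

```text
t: 11.45
eef_pos: [0.5243, -0.1475, 0.154]
eef_rot: [2.622, 0.077, 1.497]
contact_force: [-1.4, 3.3, 5.8]
gripper_width: 0.175
grip_force: 61.4
```

```bash
python3 chk.py
python3 - <<'E'
from h import *
c=camera_info("wrist"); im,d=get_image("wrist"); o=ortho(dict(im=im,K=c['K'],R=c['R'],t=c['t']),0); S,_=get_image("scene")
cv2.imwrite('pics/turn2.png',np.hstack([o,cv2.resize(S[210:310,260:360],(350,350),interpolation=2)]))
E
```

```text
t 11.45 q [-0.46  0.37  2.07  0.58  0.23 -0.95] rot [ 1.000e-03  0.000e+00 -1.258e+00] mm [ 0.2 -0.7 -0.1] F [-1.4  3.3  5.8] [ 0.54 -0.34  0.37] grip 61.431941986083984 0.1751978649287462
Fax 6.050233489039473 Max 0.02708896026813412
```

View pics/turn2.png

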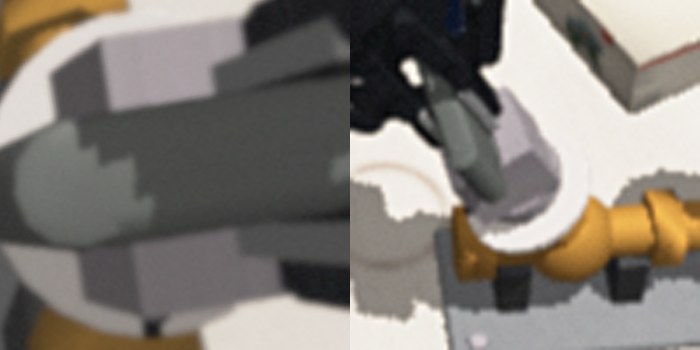

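Call:
move_arm --motion '[0,0,0,0,0,0,0,0,0,0,0,0,0,0,0,0,0,0,0,0,0,0,0,0,0,0,0,0,0,0,0,0,0,0,0]'

```text
t: 12.18
eef_pos: [0.524, -0.1474, 0.1536]
eef_rot: [2.623, 0.077, 1.496]
contact_force: [0.2, -0.4, 0.3]
gripper_width: 0.998
grip_force: 0.0
```

Call:
move_arm --motion '[0,0,0,0,0,0,0,0,0,0,0,0,-10,0,0,0,0,0,0,-40,0,0,0,0,0,0,-80,0,0,0,0,0,0,-120,0]'

```text
t: 12.8
eef_pos: [0.4644, -0.1349, 0.2584]
eef_rot: [2.624, 0.077, 1.496]
contact_force: [0.1, -0.0, -0.0]
gripper_width: 0.998
grip_force: 0.0
```

```bash
python3 chk.py
python3 - <<'E'
from h import *
c=camera_info("wrist"); im,d=get_image("wrist"); w=dict(im=im,K=c['K'],R=c['R'],t=c['t']); o=ortho(w,0);o2=ortho(w,.08,60,3)[5:355,5:355]
cv2.imwrite('pics/end.png',np.hstack([o,o2]))
im,d,P=cloud("scene"); Q=P[200:320,250:370].reshape(-1,3); C=im[200:320,250:370].reshape(-1,3).astype(int)
h=(Q-BASE)@N; lat=np.linalg.norm((Q-BASE)-h[:,None]*N,axis=1); k=(lat<.055)&(h>.025)&(h<.1); print('h pct',np.percentile(h[k],[50,90,95,98])*1000,k.sum())
E
```

```text
t 12.8 q [-0.51  0.08  2.05  0.3   0.53 -0.68] rot [-0.000e+00 -1.000e-03 -1.258e+00] mm [  0.2   0.2 120.9] F [ 0.1 -0.  -0. ] [0.   0.2  0.01] grip 0.0 0.998035336005466
Fax -0.05371175798195076 Max 0.026363313397682907
h pct [65.02526392 81.49273108 82.04615994 82.53885676] 971
```

View pics/end.png

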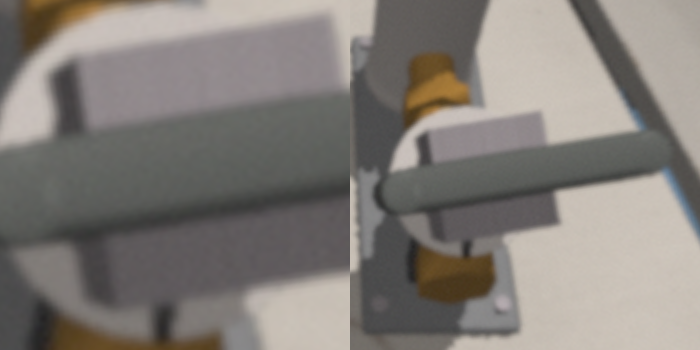

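The handle is still seated after release: its wing top reads about 80–82 mm out along the shaft. One dark stroke shows at (463,247), so the pointer is at the mark, and the gripper is clear of the handle.

```bash
python3 -c "
from station import order; print(order.close_job())"
```

```text
the job is handed in; nothing more can be done
None
```

I fitted the handle home on the shaft and turned it about 72° clockwise. By my turn count the valve is shut and its limiter has slipped at least ten degrees. I then let go with the gripper clear and handed the job in after about 13 s; no verdict came back.

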